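# Put the tape measure away and latch its keeper

## Robot

A 6-joint arm with a two-finger parallel gripper is mounted at the origin on the work surface. World frame = base frame: x ahead of the robot, y to its left, z up, the work surface at z = 0. Lengths are in m, angles in rad, forces in N, time in s.
With the tool pointing down it reaches from about 0.25 to 0.725 m from the base axis. Payload 9.7 kg.
Tool frame: the origin (TCP) lies midway between the tips of the shut fingers; the grasp point (between the pads) lies 19 mm behind it; z points along the fingers, y is the line along which they close (so a half turn about z gives the same grasp; the last joint's range is limited). The gripper opens to 85 mm and grips with 20 to 120 N. Pads are 22 mm wide; open, the fingers measure 114 mm over their backs; the gripper's body (76 mm by 85 mm) begins 54 mm behind the grasp point. The pads swing forward as they close: fully open they stand 13 mm farther back than shut.
Start: joints at [-1.131, 0.087, 0.176, 1.66, 0, 1.571], TCP at [0.234, -0.498, 0.231] pointing down, gripper open.
Joint ranges: [-3.13, 3.13], [-0.85, 1.81], [-1.15, 1.24], [-2.2, 2.28], [-1.44, 1.52], [-3.14, 3.14]. Speed limits (rad/s): [2.22, 2.22, 2.57, 3.14, 3.14, 3.14].

## Interface

Orientations are given as [roll, pitch, yaw] about the fixed x, y, z axes, in that order (R = Rz(yaw) Ry(pitch) Rx(roll)).
In Python, from plant import r gives the robot as it stands.
- The arm moves only by the tool carry_out, never from a script. Its argument "targets" is a list of rows, each a list of 5 numbers: the shift along the tool's x, y, z in cm, then the turn about the tool's z in degrees, then the closure in counts, from 0 (fully open) to 255 (shut). A call has 1 to 10 rows; each row is the pose to reach, as a shift and turn from the pose commanded when the call began, along the tool's axes at that moment; what a row does not reach only later rows make up. A row lasts 1/12 s, in which the tool goes at most 41.7 mm and 7.16 degrees, less where a joint would pass 70% of its speed; a pose out of reach is approached as far as the arm can. A call with a gripper value outside its range is refused whole. The fingers move at their own pace and stop on an object; "grip_force" is the grip in N (left out, the last holds). Time passes only in rows, so rows that repeat a pose let the fingers close. It gives the time, the measured TCP pose, the force, the opening and the grip force at its end, in the units of the state.
- r.state(): the state, without advancing time (a new reading comes with each control period).
- r.get_image(name): name is "side" or "top" or "wrist"; returns (picture, depth): 384x512x3 uint8, red, green, blue; 384x512 float32, m along the optical axis (not along the pixel's ray), 0 where there is no reading.
- r.camera_params(name): a dict with "fx", "fy", "cx", "cy" (pixels), "rvec" (rotation vector, rad) and "tvec" (3), from world to camera coordinates, as OpenCV has them; the wrist camera has in their place "hand_eye" (4x4, takes a point from camera to tool coordinates, whose origin is the TCP and whose axes are the flange's). Camera axes: x right, y down, z forward; pixel columns grow to the right and rows downward; lengths in m; the calibration is good to about 2 mm. A picture is of the moment at which its call begins: read the wrist's pose just before it. camera_params takes no time and is no camera call.
- r.close_job(): hands the job in; it is judged then, once.
Trained networks look in the newest picture that a camera, given by its name, has taken for a name from the list of things; names that differ only in an ending like _2 or _b are one class to them, and where a whole thing is asked for, a point or a joint stands for the part that bears it (a point fixed in the world has none). Each returns a list of dicts, best first, with "p" (0 to 1); they miss things now and then, are a little off and sometimes report something else, mostly with a low value. They report only what shows in the picture. A call takes as long as a camera call. They do not tell look-alikes from the thing itself.
- r.recognise(thing, camera): "box" ([left, top, right, bottom] in pixels, round what is visible of it).
- r.pinpoint(thing, camera): "pixel" ([column, row] in pixels: a listed point, or the origin of a listed thing).
The state is a dict: "t": time; "joint_pos": joint angles; "joint_velocities": joint speeds; "joint_efforts": joint torques, N m; "tcp_pos": TCP position; "eef_rot": TCP orientation; "wrist_force": force on the tool from outside, world axes, zero at the start; "ft_torque": the same for the moment, N m; "gripper_width": finger opening in m; "gripper_force": force on a finger pad.
Only numpy, scipy, OpenCV 4.12 (cv2) and the standard library are available. Lean on these libraries where they do the work, as an engineer would, in place of code of your own. Each camera call takes 0.05 s, during which the arm holds its last target. There are 200 camera calls.

## Task

Put the red tape measure away in the caddy bay that has the red felt mat: stand it fully home on the bay floor between the two posts and let go (set it down, do not drop it), then swing that bay's steel keeper bar over it and down until the bar rests fully home in its catch fork. Leave the other bay's keeper open and leave the bottle, the jar and the cardboard box where they stand.

Things in the scene. Friction and masses are not known exactly. Their poses are not given: they have to be found in the camera images.
- tape: Red tape measure, a block 60 (x) by 32 (y) by 56 (z) mm, 0.18 kg, upright; discs on its flat sides (y faces). Origin: centre of its underside. Either end may lead. In the dock only its ends can be gripped (60 mm apart), in a caddy bay only its flat sides (32 mm apart): stand it on the bench in between and take it again the other way.
- dock: Fixed plywood dock, base 80 by 74 by 8 mm, tape standing on it with its x along the dock's x. Cheeks 40 mm long (x) at y = +-18 to +-30 mm rise to z = 65 mm, about flush with the tape's top; the tape's ends stick out 10 mm beyond them. Lips at x = +-33 to +-38 mm rise to z = 16 mm. Origin: centre of the underside.
- caddy: Fixed light-wood caddy, base 190 (x) by 240 (y) by 12 mm, with two like bays at y = +66 mm (left) and y = -66 mm (right), each between a hinge post on the far side (+x, away from the robot) and a catch post with a steel fork on the near side. Origin: centre of the underside.
- bay_left (a point): Centre of the left bay's floor (z = 12 mm), axes as the caddy's; the seated tape's origin lies here, its x along the caddy's x. Seen from here the posts (34 mm wide) stand at x = 33 to 57 and -33 to -57 mm, 65 mm high, their mouth flaring above z = 40 mm to x = +-42; ears to z = 80; fork prongs x = -50, y = +-12 mm, to z = 83; side rails from y = +-19 mm, to z = 23. Heights are above the bench.
- bay_right (a point): The same for the right bay.
- mat_red: Thin red felt mat, 66 by 100 mm, lying in one of the two bays (either one). Origin at its centre, underside.
- mat_blue: Thin blue felt mat of the same size, lying in the other bay.
- keeper_left (a joint): Left bay's keeper: a steel bar 14 mm wide and 7 mm thick, on a stiff hinge about the caddy's y at hinge_left, with a black cross knob at its tip. 0 = closed: the bar lies level over the bay, pointing to the caddy's -x, in the fork; 1.57 = upright; larger = leaning back to +x. Angle in rad; it stays where it is left.
- keeper_right (a joint): The same for the right bay's keeper.
- knob_left (a point): Centre of the left keeper's knob, a black roller 16 mm in diameter and 30 mm long along the caddy's y, 127 mm from the hinge; it can be pinched across its ends, or pushed.
- knob_right (a point): The same for the right keeper's knob.
- hinge_left (a point): Hinge axis of the left keeper, 52 mm to +x of the bay centre and 72 mm above the bench, axes as the caddy's.
- hinge_right (a point): The same for the right keeper.
- glue_bottle: Bystander: yellow glue bottle with a white nozzle, 48 mm in diameter, 150 mm tall. Origin at the centre of its underside.
- jar: Bystander: small amber jar with a steel cap, 44 mm in diameter, 48 mm tall. Origin at the centre of its underside.
- hanger_box: Bystander: cardboard box 100 by 70 by 35 mm. Origin at the centre of its underside.
Mind the look-alikes: they are no part of the job. There is more than one size of the tape; the one meant has the size given above.

How it is judged:
By the outcome, as a careful person would: the job done as asked, in the order asked, and still so for the second after the job is handed in, with the robot touching nothing.
It also fails if it takes over 69 s, if anything falls off the work surface, if the arm or the gripper's body presses on something with over 40 N, if the wrist force passes 120 N, or if a joint passes its speed limit or range.

## Working session

There is one attempt and no reset: what is moved stays moved. The work goes in short steps, Python scripts to look and compute and a tool call to move; the robot and the scene stay as the last step left them, time stands still between calls to the robot, and variables do not carry over. Pictures are saved under pics/ and viewed, at most 10 in all, crops included, and the job is handed in when it is done.

Besides the shell and the picture viewer there is one more tool, called after ">>>" in YAML: its name, and indented under it one key for each argument. carry_out: Moves the arm, as the interface text tells. Its arguments: {"type":"object","properties":{"targets":{"type":"array","items":{"type":"array","items":{"type":"number"}}},"grip_force":{"type":"number"}},"required":["targets"]}

```bash
ls; mkdir -p pics
cat > h.py <<'E'
import numpy as np,cv2
from scipy.spatial.transform import Rotation as R
from plant import r
def cam(n):
    p=r.camera_params(n)
    K=np.array([[p['fx'],0,p['cx']],[0,p['fy'],p['cy']],[0,0,1.]])
    if 'rvec' in p:
        Rm=cv2.Rodrigues(np.array(p['rvec'],float))[0]; t=np.array(p['tvec'],float).ravel()
        return K,Rm.T,-Rm.T@t   # cam->world
    s=r.state(); T=np.eye(4); T[:3,:3]=R.from_euler('xyz',s['eef_rot']).as_matrix(); T[:3,3]=s['tcp_pos']
    T=T@np.array(p['hand_eye']); return K,T[:3,:3],T[:3,3]
def cloud(n):
    c=cam(n); im,d=r.get_image(n); K,Rw,o=c
    v,u=np.mgrid[:d.shape[0],:d.shape[1]]
    P=np.stack([(u-K[0,2])/K[0,0]*d,(v-K[1,2])/K[1,1]*d,d],-1)@Rw.T+o
    P[d==0]=np.nan
    return im,d,P,c
def atz(c,px,z):
    K,Rw,o=c; ray=Rw@np.linalg.solve(K,[px[0],px[1],1]); return o+ray*(z-o[2])/ray[2]
def proj(c,X):
    K,Rw,o=c; q=K@(Rw.T@(np.array(X)-o)); return q[:2]/q[2]
def save(n,im): cv2.imwrite('pics/'+n,cv2.cvtColor(im,cv2.COLOR_RGB2BGR))
E
python3 - <<'E'
from h import *
ims=[]
for n in ['top','side']:
    im,d,P,c=cloud(n); np.savez(f'{n}.npz',im=im,d=d,P=P,K=c[0],R=c[1],o=c[2])
    ims.append(im); print(n,c[2],c[1][:,2],c[0][0,0])
    for t in ['tape','dock','caddy','mat_red','mat_blue','knob_left','knob_right','bay_left','bay_right','hinge_left','hinge_right','glue_bottle','jar','hanger_box']:
        print(t,[(np.round(x['pixel']).tolist(),round(x['p'],2)) for x in r.pinpoint(t,n)][:4])
save('a_top.png',cv2.resize(ims[0],(800,600)));save('a_side.png',cv2.resize(ims[1],(800,600)))
print(r.state())
E
```

```text
pics
top [0.3699372  0.04686782 1.06968424] [ 0.22934253 -0.01085685 -0.97328523] 361.4146288928748
tape [([360.0, 233.0], 0.83), ([400.0, 228.0], 0.6), ([198.0, 212.0], 0.6), ([312.0, 159.0], 0.45)]
dock [([355.0, 235.0], 0.8)]
caddy [([190.0, 193.0], 0.72), ([218.0, 213.0], 0.63)]
mat_red [([199.0, 212.0], 0.55), ([232.0, 166.0], 0.17)]
mat_blue [([243.0, 210.0], 0.95)]
knob_left [([181.0, 174.0], 0.53), ([126.0, 227.0], 0.4), ([358.0, 230.0], 0.2)]
knob_right [([234.0, 166.0], 0.67)]
bay_left [([195.0, 214.0], 0.92), ([358.0, 236.0], 0.36)]
bay_right [([241.0, 208.0], 0.69)]
hinge_left [([193.0, 194.0], 0.61)]
hinge_right [([239.0, 190.0], 0.88)]
glue_bottle [([308.0, 155.0], 0.78)]
jar [([299.0, 188.0], 0.63)]
hanger_box [([128.0, 227.0], 0.65)]
side [ 0.53411765 -0.72614142  0.69297209] [ 0.05854324  0.77990249 -0.62315711] 411.3789906098244
tape [([217.0, 382.0], 0.77), ([272.0, 333.0], 0.76), ([214.0, 320.0], 0.6), ([268.0, 180.0], 0.58)]
dock [([212.0, 323.0], 0.82)]
caddy [([248.0, 190.0], 0.83)]
mat_red [([243.0, 179.0], 0.59), ([277.0, 256.0], 0.16)]
mat_blue [([246.0, 208
[... 390 characters left out ...]
t_pos': array([-1.13100827e+00,  8.68828718e-02,  1.75889963e-01,  1.65974547e+00,
        2.58616251e-05,  1.57077326e+00]), 'joint_velocities': array([ 0.00134781, -0.00140066, -0.0006271 , -0.000317  ,  0.00040036,
        0.00029432]), 'joint_efforts': array([ 9.58498349e-04, -5.20093024e+01,  4.64859045e+01,  1.56229911e-03,
        1.33122936e-05, -8.83402322e-06]), 'tcp_pos': array([ 0.23417466, -0.49767428,  0.23128844]), 'eef_rot': array([ 3.14153470e+00, -2.58602884e-05,  4.39811125e-01]), 'wrist_force': array([ 0.44492583, -0.0023705 ,  0.03939343]), 'ft_torque': array([-3.53686193e-02,  9.54371083e-05,  7.10200829e-02]), 'gripper_force': 0.0, 'gripper_width': 0.08516371031864314}
```

View pics/a_top.png

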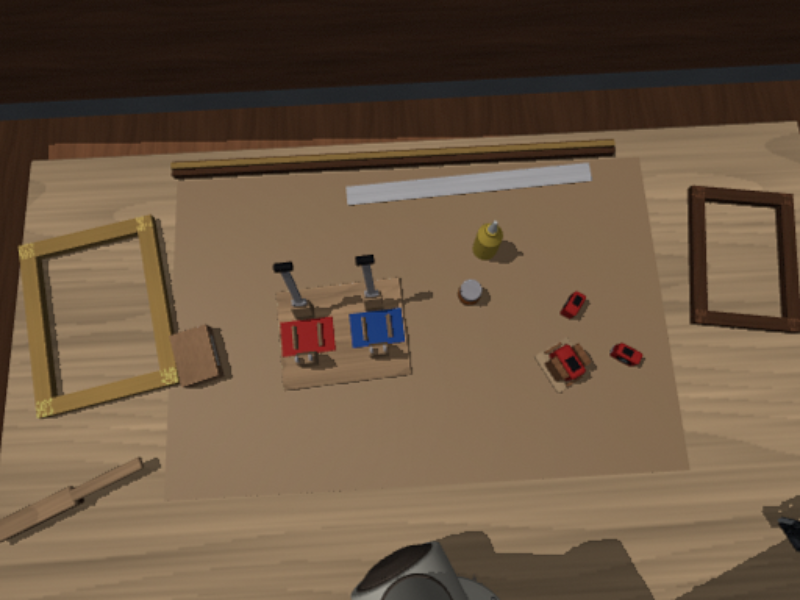

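View pics/a_side.png

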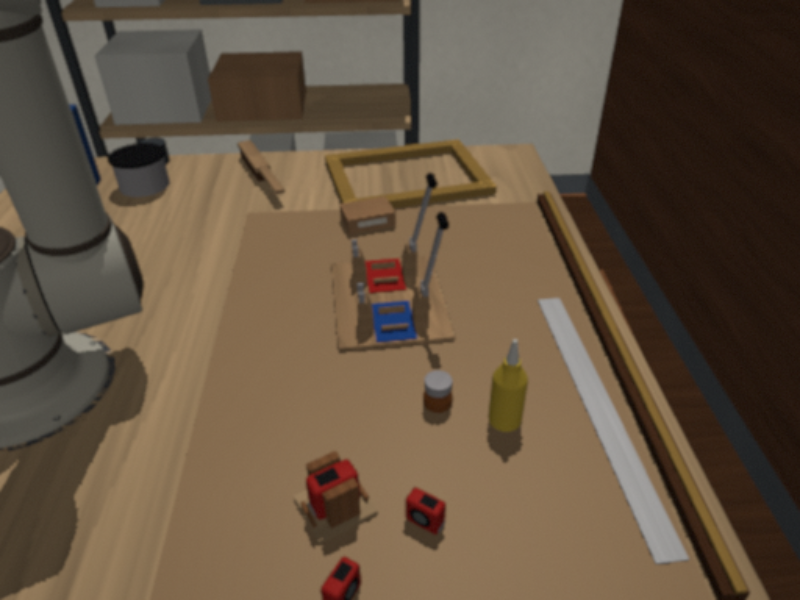

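The target candidates for the red tape in the top picture are: in the dock (360,233), and two loose small ones at (400,228) and (368,195). The one in the dock fits the description. The red mat is in the left bay. Next come the measurements and a close crop.

Run:
```python
from h import *
D=dict(np.load('top.npz')); im,P,d=D['im'],D['P'],D['d']; c=(D['K'],D['R'],D['o'])
S=dict(np.load('side.npz')); cs=(S['K'],S['R'],S['o'])
print('bench z',np.nanmedian(P[250:290,200:300,2]), 'side', np.nanmedian(S['P'][250:300,180:200,2]))
hsv=cv2.cvtColor(im,cv2.COLOR_RGB2HSV)
red=((hsv[...,0]<8)|(hsv[...,0]>172))&(hsv[...,1]>170)&(hsv[...,2]>60)
blue=(abs(hsv[...,0].astype(int)-115)<15)&(hsv[...,1]>150)&(hsv[...,2]>60)
for nm,m in [('red',red),('blue',blue)]:
    n,l,st,ce=cv2.connectedComponentsWithStats(m.astype(np.uint8))
    for i in range(1,n):
        if st[i,4]<25: continue
        q=P[l==i]; q=q[~np.isnan(q[:,0])]
        print(nm,ce[i].round(1),st[i,4],'z',np.percentile(q[:,2],[10,50,90]).round(3), 'rect mm',cv2.minAreaRect((q[:,:2]*1000).astype(np.float32)))
# caddy base
X,Y,Z=P[...,0],P[...,1],P[...,2]
m=(Z>.007)&(Z<.018)&(X>.35)&(X<.65)&(Y>-.02)&(Y<.32)
n,l,st,ce=cv2.connectedComponentsWithStats(m.astype(np.uint8)); i=1+np.argmax(st[1:,4])
print('caddy',st[i],cv2.minAreaRect((P[l==i][:,:2]*1000).astype(np.float32)))
# dock region heights
for lo,hi,nm in [(.004,.012,'dockbase'),(.055,.075,'docktop')]:
    m=(Z>lo)&(Z<hi)&(X>.3)&(X<.56)&(Y<-.14)&(Y>-.34)
    n,l,st,ce=cv2.connectedComponentsWithStats(m.astype(np.uint8)); i=1+np.argmax(st[1:,4])
    print(nm,st[i],cv2.minAreaRect((P[l==i][:,:2]*1000).astype(np.float32)))
# two-view triangulation of pinpoint points
def tri(a,b):
    L=[]
    A=np.zeros((3,3));B=np.zeros(3)
    for cc,px in((c,a),(cs,b)):
        K,Rw,o=cc; v=Rw@np.linalg.solve(K,[*px,1]); v/=np.linalg.norm(v); M=np.eye(3)-np.outer(v,v); A+=M;B+=M@o
    return np.linalg.solve(A,B)
for nm,a,b in [('knobL',(181,174),(275,115)),('knobR',(234,166),(283,137)),('bayL',(195,214),(246,175)),('bayR',(241,208),(256,206)),('hL',(193,194),(266,155)),('hR',(239,190),(270,180))]:
    print(nm,tri(a,b).round(4))
a=cv2.resize(im[190:280,310:430],(800,600),interpolation=cv2.INTER_CUBIC); save('b_dock.png',a)
```

```text
bench z 0.0008492200609375722 side -0.00010642051258247243
red [366.3 195.4] 120 z [0.027 0.042 0.044] rect mm ((588.435546875, -277.6426086425781), (25.50935935974121, 63.792179107666016), 50.42118835449219)
red [196.8 214.7] 603 z [0.01  0.012 0.015] rect mm ((553.2620849609375, 232.01014709472656), (65.48487854003906, 98.76773071289062), 3.7218801975250244)
red [363.4 230.5] 197 z [0.055 0.063 0.066] rect mm ((471.13934326171875, -245.9077911376953), (62.28399658203125, 35.64019775390625), 26.203815460205078)
red [400.9 226. ] 121 z [0.031 0.041 0.045] rect mm ((483.1449890136719, -358.7088623046875), (45.470577239990234, 24.485628128051758), 58.850765228271484)
blue [240.9 209.2] 559 z [0.009 0.012 0.014] rect mm ((561.4718627929688, 99.93994903564453), (64.57727813720703, 96.86994934082031), 4.140389919281006)
caddy [ 177  180   86   70 4062] ((556.4033203125, 167.6607666015625), (190.22682189941406, 240.9769744873047), 4.058035850524902)
dockbase [342 220  27  33 173] ((464.5644836425781, -232.1672821044922), (81.73334503173828, 47.292110443115234), 26.779085159301758)
docktop [352 220  26  23 396] ((472.0302429199219, -243.87802124023438), (59.280845642089844, 60.97355651855469), 26.9423828125)
knobL [0.6316 0.2386 0.1915]
knobR [0.6389 0.1031 0.2052]
bayL [0.5552 0.2373 0.0067]
bayR [0.5712 0.1007 0.0019]
hL [0.6066 0.2308 0.0744]
hR [0.6073 0.0999 0.0848]
```

View pics/b_dock.png

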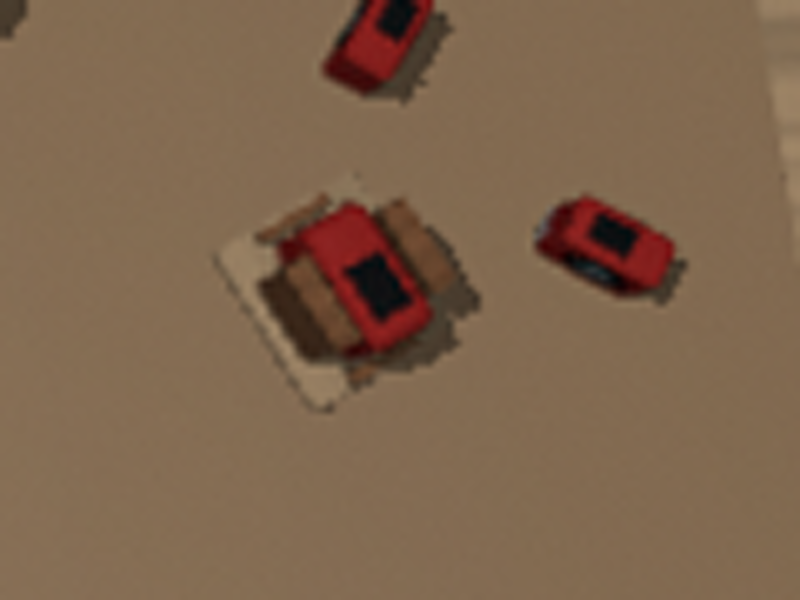

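The crop shows the red body and black label of the docked tape held between two brown cheeks (crop px ~365,280). The two loose ones (crop ~385,40 and ~610,235) are smaller at about 45 mm, so the docked tape is the one. The top measurement puts it at (0.4715, -0.245), yaw about 26.5°.

```bash
cat >> h.py <<'E'
def row(x,y,z,yawdeg,s=None):
    "shift (cm, tool axes) and turn (deg) from the measured pose to a tool-down pose"
    s=s or r.state(); M=R.from_euler('xyz',s['eef_rot']).as_matrix()
    v=M.T@(np.array([x,y,z])-s['tcp_pos'])*100
    dy=(np.degrees(s['eef_rot'][2])-yawdeg+180)%360-180
    return np.round(v,2),round(dy,1)
E
python3 - <<'E'
from h import *
print(row(.4715,-.245,.20,-63.5)); print(np.round(r.camera_params('wrist')['hand_eye'],3))
E
```

```text
(array([ 32.23, -12.76,   3.13]), np.float64(88.7))
[[-0.001 -0.951 -0.309  0.079]
 [ 1.    -0.001 -0.    -0.   ]
 [-0.    -0.309  0.951 -0.142]
 [ 0.     0.     0.     1.   ]]
```

>>> carry_out:
  targets:
    - [32.2,-12.8,3.1,88.7,0]
    - [32.2,-12.8,3.1,88.7,0]
    - [32.2,-12.8,3.1,88.7,0]
    - [32.2,-12.8,3.1,88.7,0]
    - [32.2,-12.8,3.1,88.7,0]
    - [32.2,-12.8,3.1,88.7,0]
    - [32.2,-12.8,3.1,88.7,0]
    - [32.2,-12.8,3.1,88.7,0]
    - [32.2,-12.8,3.1,88.7,0]
    - [32.2,-12.8,3.1,88.7,0]

```text
t: 2.33
tcp_pos: [0.4468, -0.2813, 0.1994]
eef_rot: [-3.087, 0.003, -0.587]
wrist_force: [0.4, -1.1, 1.3]
gripper_width: 0.0853
gripper_force: 0.0
```

>>> carry_out:
  targets:
    - [0,0,0,20,0]
    - [0,0,0,20,0]
    - [0,0,0,20,0]
    - [0,0,0,20,0]

```text
t: 2.67
tcp_pos: [0.3836, -0.3448, 0.2002]
eef_rot: [-3.022, 0.025, -0.797]
wrist_force: [0.3, 0.2, 0.6]
gripper_width: 0.0855
gripper_force: 0.0
```

Run:
```python
from h import *
for i in range(3):
    s=r.state(); print(s['t'],s['tcp_pos'],s['eef_rot'],s['joint_pos'].round(3),s['joint_velocities'].round(3)); 
    if i<2: r.get_image('wrist')
```

```text
2.6667 [ 0.38359979 -0.34477133  0.20024142] [-3.02158671  0.02494583 -0.79734103] [-0.798  0.018  0.039  1.618  0.12   3.141] [-0.381 -0.063 -0.062  0.024 -0.006  0.   ]
2.7167 [ 0.38194777 -0.346028    0.20033902] [-3.02320859  0.02499708 -0.80045948] [-0.801  0.017  0.039  1.618  0.118  3.141] [ 0.049  0.002  0.003 -0.003 -0.003 -0.   ]
2.7667 [ 0.38299648 -0.34522447  0.20044558] [-3.02285116  0.02453536 -0.79810064] [-0.799  0.017  0.039  1.618  0.119  3.141] [ 0.043  0.003  0.005 -0.007  0.009 -0.001]
```

>>> carry_out:
  targets:
    - [0,0,0,-40,0]
    - [0,0,0,-40,0]
    - [0,0,0,-40,0]
    - [0,0,0,-40,0]
    - [0,0,0,-40,0]
    - [0,0,0,-40,0]
    - [0,0,0,-40,0]

```text
t: 3.35
tcp_pos: [0.3849, -0.3435, 0.2005]
eef_rot: [-3.035, -0.058, -0.096]
wrist_force: [-0.2, 0.6, -0.2]
gripper_width: 0.0855
gripper_force: 0.0
```

Run:
```python
from h import *
s=r.state(); print(s['t'],s['tcp_pos'],s['eef_rot'],s['joint_pos'].round(3)); print(row(.4715,-.245,.20,116.5))
```

```text
3.35 [ 0.3849428  -0.34350082  0.20045429] [-3.03477794 -0.05825408 -0.09647838] [-0.794  0.017  0.04   1.617  0.119  2.439]
(array([  7.65, -10.53,   1.62]), np.float64(-122.0))
```

```bash
cat >> h.py <<'E'
def tilt():
    s=r.state(); M=R.from_euler('xyz',s['eef_rot']).as_matrix(); z=M[:,2]; j=s['joint_pos']; a=np.arctan2(s['tcp_pos'][1],s['tcp_pos'][0])
    print('t',round(s['t'],2),'tcp',s['tcp_pos'].round(4),'yaw',np.degrees(s['eef_rot'][2]).round(1),'z deg',np.degrees(z[:2]).round(2),'radial',np.degrees(z[0]*np.cos(a)+z[1]*np.sin(a)).round(2),'lat',np.degrees(-z[0]*np.sin(a)+z[1]*np.cos(a)).round(2),'j',j.round(3))
E
python3 -c "
from h import *
tilt()"
```

```text
t 3.35 tcp [ 0.3849 -0.3435  0.2005] yaw -5.5 z deg [3.89 5.76] radial -0.93 lat 6.89 j [-0.794  0.017  0.04   1.617  0.119  2.439]
```

>>> carry_out:
  targets:
    - [0,0,0,-70,0]
    - [0,0,0,-70,0]
    - [0,0,0,-70,0]
    - [0,0,0,-70,0]
    - [0,0,0,-70,0]
    - [0,0,0,-70,0]
    - [0,0,0,-70,0]
    - [0,0,0,-70,0]
    - [0,0,0,-70,0]
    - [0,0,0,-70,0]

```text
t: 4.18
tcp_pos: [0.3848, -0.3436, 0.2005]
eef_rot: [3.123, -0.12, 1.129]
wrist_force: [-0.0, 0.3, 0.3]
gripper_width: 0.0855
gripper_force: 0.0
```

>>> carry_out:
  targets:
    - [0,0,0,-70,0]
    - [0,0,0,-70,0]
    - [0,0,0,-70,0]
    - [0,0,0,-70,0]
    - [0,0,0,-70,0]
    - [0,0,0,-70,0]
    - [0,0,0,-70,0]
    - [0,0,0,-70,0]
    - [0,0,0,-70,0]
    - [0,0,0,-70,0]

```text
t: 5.02
tcp_pos: [0.3848, -0.3436, 0.2005]
eef_rot: [3.022, -0.024, 2.351]
wrist_force: [-0.1, -0.4, 0.3]
gripper_width: 0.0853
gripper_force: 0.0
```

>>> carry_out:
  targets:
    - [0,0,0,-72,0]
    - [0,0,0,-72,0]
    - [0,0,0,-72,0]
    - [0,0,0,-72,0]
    - [0,0,0,-72,0]
    - [0,0,0,-72,0]
    - [0,0,0,-72,0]
    - [0,0,0,-72,0]
    - [0,0,0,-72,0]
    - [0,0,0,-72,0]

```text
t: 5.85
tcp_pos: [0.3848, -0.3436, 0.2004]
eef_rot: [3.081, 0.106, -2.687]
wrist_force: [0.1, -0.5, 0.4]
gripper_width: 0.0849
gripper_force: 0.0
```

>>> carry_out:
  targets:
    - [0,0,0,-72,0]
    - [0,0,0,-72,0]
    - [0,0,0,-72,0]
    - [0,0,0,-72,0]
    - [0,0,0,-72,0]
    - [0,0,0,-72,0]
    - [0,0,0,-72,0]
    - [0,0,0,-72,0]
    - [0,0,0,-72,0]
    - [0,0,0,-72,0]

```text
t: 6.68
tcp_pos: [0.3848, -0.3436, 0.2004]
eef_rot: [-3.06, 0.09, -1.43]
wrist_force: [-0.2, -0.3, -0.1]
gripper_width: 0.0853
gripper_force: 0.0
```

>>> carry_out:
  targets:
    - [0,0,0,-46,0]
    - [0,0,0,-46,0]
    - [0,0,0,-46,0]
    - [0,0,0,-46,0]
    - [0,0,0,-46,0]
    - [0,0,0,-46,0]
    - [0,0,0,-46,0]
    - [0,0,0,-46,0]

```text
t: 7.35
tcp_pos: [0.4138, -0.3087, 0.2005]
eef_rot: [-3.052, 0.005, -0.694]
wrist_force: [1.2, 0.3, -0.6]
gripper_width: 0.0855
gripper_force: 0.0
```

```bash
python3 -c "
from h import *
tilt()"
```

```text
t 7.35 tcp [ 0.4138 -0.3087  0.2005] yaw -39.8 z deg [3.04 4.14] radial -0.04 lat 5.14 j [-0.69   0.     0.024  1.6    0.09  -3.138]
```

>>> carry_out:
  targets:
    - [0,0,0,-20,0]
    - [0,0,0,-20,0]
    - [0,0,0,-20,0]
    - [0,0,0,-20,0]
    - [0,0,0,-20,0]

```text
t: 7.77
tcp_pos: [0.4598, -0.22, 0.2003]
eef_rot: [-3.112, -0.021, -0.466]
wrist_force: [0.2, 0.1, 0.5]
gripper_width: 0.0853
gripper_force: 0.0
```

```bash
python3 -c "
from h import *
tilt()"
```

```text
t 7.77 tcp [ 0.4598 -0.22    0.2003] yaw -26.7 z deg [1.83 0.95] radial 1.24 lat 1.64 j [-0.463 -0.041 -0.015  1.576  0.029 -3.138]
```

```bash
python3 -c "
from h import *
print(row(.23,-.444,.2,-66.7))"
```

```text
(array([-10.47,  30.32,  -1.07]), np.float64(40.0))
```

>>> carry_out:
  targets:
    - [-10.5,30.3,-1.1,40,0]
    - [-10.5,30.3,-1.1,40,0]
    - [-10.5,30.3,-1.1,40,0]
    - [-10.5,30.3,-1.1,40,0]
    - [-10.5,30.3,-1.1,40,0]
    - [-10.5,30.3,-1.1,40,0]
    - [-10.5,30.3,-1.1,40,0]
    - [-10.5,30.3,-1.1,40,0]
    - [-10.5,30.3,-1.1,40,0]
    - [-10.5,30.3,-1.1,40,0]

```text
t: 8.6
tcp_pos: [0.2282, -0.4456, 0.2]
eef_rot: [-3.106, 0.003, -1.169]
wrist_force: [-0.3, -0.2, -0.4]
gripper_width: 0.0854
gripper_force: 0.0
```

```bash
python3 -c "
from h import *
tilt()"
```

```text
t 8.6 tcp [ 0.2282 -0.4456  0.2   ] yaw -67.0 z deg [1.83 0.98] radial -0.04 lat 2.07 j [-1.118 -0.039 -0.014  1.598  0.036 -3.091]
```

>>> carry_out:
  targets:
    - [0,0,0,-7,0]
    - [0,0,0,-13,0]
    - [0,0,0,-13,0]
    - [0,0,0,-13,0]

```text
t: 8.93
tcp_pos: [0.273, -0.4163, 0.2004]
eef_rot: [-3.138, -0.005, -0.995]
wrist_force: [-0.2, 0.0, -0.5]
gripper_width: 0.0854
gripper_force: 0.0
```

```bash
python3 -c "
from h import *
tilt()"
```

```text
t 8.93 tcp [ 0.273  -0.4163  0.2004] yaw -57.0 z deg [ 0.33 -0.11] radial 0.27 lat 0.21 j [-0.992 -0.052 -0.025  1.593  0.004 -3.139]
```

```bash
python3 -c "
from h import *
print(row(.4715,-.245,.2,-126.7))"
```

```text
(array([ -3.57, -25.97,   0.12]), np.float64(69.7))
```

>>> carry_out:
  targets:
    - [-3.6,-26,0.1,69.7,0]
    - [-3.6,-26,0.1,69.7,0]
    - [-3.6,-26,0.1,69.7,0]
    - [-3.6,-26,0.1,69.7,0]
    - [-3.6,-26,0.1,69.7,0]
    - [-3.6,-26,0.1,69.7,0]
    - [-3.6,-26,0.1,69.7,0]
    - [-3.6,-26,0.1,69.7,0]
    - [-3.6,-26,0.1,69.7,0]
    - [-3.6,-26,0.1,69.7,0]

```text
t: 9.77
tcp_pos: [0.4709, -0.2454, 0.1998]
eef_rot: [-3.137, 0.001, -2.154]
wrist_force: [-0.2, -0.1, 1.5]
gripper_width: 0.0853
gripper_force: 0.0
```

>>> carry_out:
  targets:
    - [0,0,0,71,0]
    - [0,0,0,71,0]
    - [0,0,0,71,0]
    - [0,0,0,71,0]
    - [0,0,0,71,0]
    - [0,0,0,71,0]
    - [0,0,0,71,0]
    - [0,0,0,71,0]
    - [0,0,0,71,0]
    - [0,0,0,71,0]

```text
t: 10.6
tcp_pos: [0.4702, -0.2463, 0.2]
eef_rot: [-3.141, 0.006, 2.888]
wrist_force: [-0.6, 1.0, -0.7]
gripper_width: 0.086
gripper_force: 0.0
```

>>> carry_out:
  targets:
    - [0,0,0,45.8,0]
    - [0,0,0,45.8,0]
    - [0,0,0,45.8,0]
    - [0,0,0,45.8,0]
    - [0,0,0,45.8,0]
    - [0,0,0,45.8,0]
    - [0,0,0,45.8,0]
    - [0,0,0,45.8,0]

```text
t: 11.27
tcp_pos: [0.4702, -0.2463, 0.2]
eef_rot: [3.138, 0.004, 2.092]
wrist_force: [-0.1, 0.5, -0.2]
gripper_width: 0.0853
gripper_force: 0.0
```

```bash
cat > look.py <<'E'
from h import *
import sys
tilt()
im,d,P,c=cloud('wrist'); np.savez('wrist.npz',im=im,d=d,P=P,K=c[0],R=c[1],o=c[2]); save(sys.argv[1],im)
E
python3 look.py w1.png
python3 - <<'E'
from h import *
D=np.load('wrist.npz'); im,P=D['im'],D['P']; hsv=cv2.cvtColor(im,cv2.COLOR_RGB2HSV); Z=P[...,2]
red=((hsv[...,0]<8)|(hsv[...,0]>172))&(hsv[...,1]>150)&(hsv[...,2]>50)
for nm,m in [('redtop',red&(Z>.055)&(Z<.075)),('top',(Z>.055)&(Z<.075)),('base',(Z>.004)&(Z<.013))]:
    n,l,st,ce=cv2.connectedComponentsWithStats(m.astype(np.uint8)); i=1+np.argmax(st[1:,4]); q=P[l==i]
    print(nm,st[i],np.median(q[:,2]),cv2.minAreaRect((q[:,:2]*1000).astype(np.float32)))
E
```

```text
t 11.27 tcp [ 0.4702 -0.2463  0.2   ] yaw 119.9 z deg [ 0.31 -0.1 ] radial 0.32 lat 0.05 j [-4.830e-01  2.500e-02  5.100e-02  1.591e+00  1.000e-03  5.660e-01]
redtop [ 226  161   60   33 1327] 0.06253451316490455 ((471.9316101074219, -245.87939453125), (59.59157180786133, 32.43940353393555), 27.071197509765625)
top [ 226  147   60   62 2910] 0.06343672003127176 ((471.86871337890625, -245.5511932373047), (59.72354507446289, 60.04707336425781), 27.244953155517578)
base [ 221  132   71   63 1045] 0.007177084938953859 ((471.7707214355469, -245.5430908203125), (80.19988250732422, 74.09723663330078), 27.333538055419922)
```

View pics/w1.png

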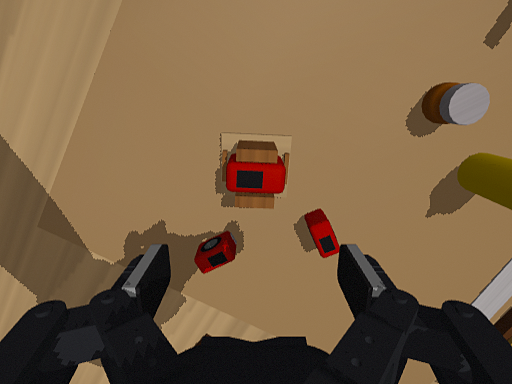

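The wrist view shows the docked tape at px (256,175) between its cheeks and the small look-alikes at (215,250) and (322,232). The fit gives centre (0.4718, -0.2457), axis 27.2°.

```bash
python3 -c "
from h import *
print(row(.4718,-.2457,.02,117.2))"
```

```text
(array([ 0.05,  0.1 , 18.  ]), np.float64(2.9))
```

>>> carry_out:
  targets:
    - [0,0.1,3,2.7,0]
    - [0,0.1,7,2.7,0]
    - [0,0.1,10.5,2.7,0]
    - [0,0.1,13,2.7,0]
    - [0,0.1,15,2.7,0]
    - [0,0.1,16.5,2.7,0]
    - [0,0.1,17.5,2.7,0]
    - [0,0.1,18,2.7,0]
    - [0,0.1,18,2.7,0]

```text
t: 12.07
tcp_pos: [0.4717, -0.2461, 0.0193]
eef_rot: [3.139, 0.003, 2.05]
wrist_force: [-0.3, -0.8, 0.8]
gripper_width: 0.0856
gripper_force: 0.0
```

>>> carry_out:
  targets:
    - [0,0,0,0,100]
    - [0,0,0,0,100]
    - [0,0,0,0,150]
    - [0,0,0,0,150]
    - [0,0,0,0,150]
    - [0,0,0,0,150]
  grip_force: 50

```text
t: 12.57
tcp_pos: [0.4729, -0.2467, 0.0213]
eef_rot: [3.137, 0.006, 2.049]
wrist_force: [0.3, -0.1, 6.6]
gripper_width: 0.0595
gripper_force: 54.5
```

>>> carry_out:
  targets:
    - [0,0,-1,0,150]
    - [0,0,-3,0,150]
    - [0,0,-6,0,150]
    - [0,0,-9.5,0,150]
    - [0,0,-10.5,0,150]
    - [0,0,-10.5,0,150]

```text
t: 13.07
tcp_pos: [0.4729, -0.2468, 0.1287]
eef_rot: [3.135, 0.009, 2.049]
wrist_force: [0.2, -0.8, -1.8]
gripper_width: 0.0598
gripper_force: 55.3
```

```bash
python3 -c "
from h import *
tilt();print(r.state()['gripper_width'],row(.40,-.05,.125,94.1))"
```

```text
t 13.07 tcp [ 0.4729 -0.2468  0.1287] yaw 117.4 z deg [ 0.58 -0.27] radial 0.64 lat 0.03 j [-4.810e-01  2.200e-02 -9.000e-02  1.448e+00  1.000e-03  6.110e-01]
0.05979690041231609 (array([20.83,  2.58,  0.2 ]), np.float64(23.3))
```

>>> carry_out:
  targets:
    - [4,0.5,0,7,150]
    - [8,1,0,14,150]
    - [12,1.5,0,21,150]
    - [16,2,0,23.3,150]
    - [19,2.6,0,23.3,150]
    - [20.8,2.6,0.2,23.3,150]
    - [20.8,2.6,4,23.3,150]
    - [20.8,2.6,7,23.3,150]
    - [20.8,2.6,9.5,23.3,150]
    - [20.8,2.6,9.5,23.3,150]

```text
t: 13.9
tcp_pos: [0.3954, -0.0489, 0.0231]
eef_rot: [-3.138, 0.001, 1.643]
wrist_force: [-0.7, -0.3, -2.8]
gripper_width: 0.0593
gripper_force: 55.2
```

```bash
python3 -c "
from h import *
tilt();print(r.state()['gripper_width'],row(.40,-.05,.0135,94.1),r.state()['wrist_force'])"
```

```text
t 13.9 tcp [ 0.3954 -0.0489  0.0231] yaw 94.1 z deg [-0.22 -0.05] radial -0.21 lat -0.08 j [-1.220e-01 -2.590e-01 -5.490e-01  1.285e+00 -1.000e-03  1.377e+00]
0.05926210157893428 (array([-0.14,  0.45,  0.96]), np.float64(0.0)) [-0.66816938 -0.34130721 -2.79398159]
```

>>> carry_out:
  targets:
    - [0,0,0.4,0,150]
    - [0,0,0.7,0,150]
    - [0,0,0.85,0,150]
    - [0,0,0.85,0,150]

```text
t: 14.23
tcp_pos: [0.4001, -0.0498, 0.0215]
eef_rot: [3.135, 0.003, 1.642]
wrist_force: [-0.1, -0.5, -2.1]
gripper_width: 0.0598
gripper_force: 55.2
```

>>> carry_out:
  targets:
    - [0,0,0.3,0,150]
    - [0,0,0.5,0,150]
    - [0,0,0.65,0,150]
    - [0,0,0.7,0,150]
    - [0,0,0.7,0,150]
    - [0,0,0.7,0,150]

```text
t: 14.73
tcp_pos: [0.3995, -0.0497, 0.0137]
eef_rot: [3.137, 0.002, 1.642]
wrist_force: [0.3, -0.4, -2.7]
gripper_width: 0.0597
gripper_force: 55.2
```

>>> carry_out:
  targets:
    - [0,0,0.1,0,150]
    - [0,0,0.1,0,150]
    - [0,0,0.1,0,150]

```text
t: 14.98
tcp_pos: [0.3997, -0.0496, 0.0133]
eef_rot: [3.136, 0.003, 1.642]
wrist_force: [-2.6, 1.0, 5.4]
gripper_width: 0.0592
gripper_force: 56.0
```

Contact (about 8 N). I'll release, rise, and turn -90°.

>>> carry_out:
  targets:
    - [0,0,0,0,0]
    - [0,0,0,0,0]
    - [0,0,0,0,0]
    - [0,0,0,0,0]
    - [0,0,-3,0,0]
    - [0,0,-7,0,0]
    - [0,0,-10,0,0]
    - [0,0,-10,-7,0]
    - [0,0,-10,-14,0]
    - [0,0,-10,-21,0]

```text
t: 15.82
tcp_pos: [0.3994, -0.0495, 0.1133]
eef_rot: [3.137, 0.005, 2.015]
wrist_force: [0.4, 0.2, -0.3]
gripper_width: 0.0855
gripper_force: 0.0
```

>>> carry_out:
  targets:
    - [0,0,0,-69,0]
    - [0,0,0,-69,0]
    - [0,0,0,-69,0]
    - [0,0,0,-69,0]
    - [0,0,0,-69,0]
    - [0,0,0,-69,0]
    - [0,0,0,-69,0]
    - [0,0,0,-69,0]
    - [0,0,0,-69,0]
    - [0,0,0,-69,0]

```text
t: 16.65
tcp_pos: [0.399, -0.0495, 0.1126]
eef_rot: [-3.139, 0.005, -3.063]
wrist_force: [-0.3, 1.1, -0.2]
gripper_width: 0.0852
gripper_force: 0.0
```

```bash
python3 look.py w2.png
python3 - <<'E'
from h import *
D=np.load('wrist.npz'); im,P=D['im'],D['P']; hsv=cv2.cvtColor(im,cv2.COLOR_RGB2HSV); Z=P[...,2]
red=((hsv[...,0]<8)|(hsv[...,0]>172))&(hsv[...,1]>150)&(hsv[...,2]>50)
n,l,st,ce=cv2.connectedComponentsWithStats((red|((Z>.05)&(Z<.062))).astype(np.uint8))
for i in range(1,n):
    q=P[l==i]; q=q[(q[:,2]>.048)&(q[:,2]<.065)]
    if len(q)>300: print(st[i],np.median(q[:,2]),cv2.minAreaRect((q[:,:2]*1000).astype(np.float32)))
E
```

```text
t 16.65 tcp [ 0.399  -0.0495  0.1126] yaw -175.5 z deg [ 0.3  -0.12] radial 0.31 lat -0.08 j [-1.220e-01 -2.900e-01 -3.990e-01  1.456e+00 -1.000e-03 -2.000e-01]
[ 233  156   44   86 3461] 0.05494455249047808 ((398.0609130859375, -48.821632385253906), (58.48612976074219, 31.70429801940918), 3.3079984188079834)
[  1 239  51  50 744] 0.056247727816393464 ((457.1610107421875, -220.55810546875), (41.575862884521484, 11.905693054199219), 41.06167984008789)
```

View pics/w2.png

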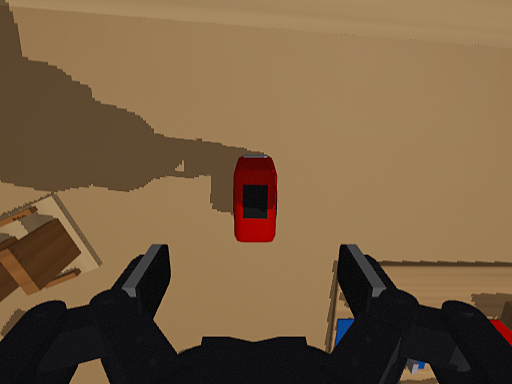

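The wrist view shows the tape standing upright on the bench at px (255,200). I'll take it by its flat sides.

>>> carry_out:
  targets:
    - [0.1,0,3,0.4,0]
    - [0.1,0,6,0.4,0]
    - [0.1,0,8,0.4,0]
    - [0.1,0,9,0.4,0]
    - [0.1,0,9.4,0.4,0]
    - [0.1,0,9.4,0.4,0]
    - [0.1,0,9.4,0.4,0]

```text
t: 17.28
tcp_pos: [0.3991, -0.0498, 0.0197]
eef_rot: [-3.139, 0.006, -3.078]
wrist_force: [-0.1, -0.4, 0.7]
gripper_width: 0.0857
gripper_force: 0.0
```

>>> carry_out:
  targets:
    - [0,0,0,0,200]
    - [0,0,0,0,200]
    - [0,0,0,0,200]
    - [0,0,0,0,200]
    - [0,0,0,0,200]
    - [0,0,0,0,200]
    - [0,0,0,0,200]
    - [0,0,0,0,200]
  grip_force: 50

```text
t: 17.95
tcp_pos: [0.3988, -0.0497, 0.0191]
eef_rot: [-3.139, 0.006, -3.077]
wrist_force: [0.1, -0.0, 5.8]
gripper_width: 0.0314
gripper_force: 50.3
```

```bash
python3 -c "
from h import *
tilt();print(row(.552,.2335,.2,184.1))"
```

```text
t 17.95 tcp [ 0.3988 -0.0497  0.0191] yaw -176.3 z deg [ 0.35 -0.12] radial 0.36 lat -0.08 j [-1.230e-01 -2.580e-01 -5.560e-01  1.267e+00 -1.000e-03 -1.870e-01]
(array([-17.22,  27.23, -18.05]), np.float64(-0.4))
```

>>> carry_out:
  targets:
    - [0,0,-2,0,200]
    - [0,0,-6,0,200]
    - [0,0,-10,0,200]
    - [0,0,-14,0,200]
    - [0,0,-17,0,200]
    - [-2,3.2,-18,-0.4,200]
    - [-4,6.4,-18,-0.4,200]
    - [-6,9.6,-18,-0.4,200]
    - [-8,12.8,-18,-0.4,200]
    - [-10,16,-18,-0.4,200]

```text
t: 18.78
tcp_pos: [0.4874, 0.1185, 0.1983]
eef_rot: [-3.139, 0.005, -3.07]
wrist_force: [0.5, -1.1, -0.8]
gripper_width: 0.0313
gripper_force: 50.4
```

>>> carry_out:
  targets:
    - [-2,3.2,0,0,200]
    - [-4,6.4,0,0,200]
    - [-5.5,8.6,0,0,200]
    - [-6.5,10.2,0,0,200]
    - [-7.2,11.2,0,0,200]
    - [-7.2,11.2,0,0,200]
    - [-7.2,11.2,0,0,200]

```text
t: 19.37
tcp_pos: [0.5505, 0.2337, 0.1977]
eef_rot: [-3.138, 0.003, -3.069]
wrist_force: [0.1, 0.2, -2.6]
gripper_width: 0.0314
gripper_force: 50.5
```

```bash
python3 look.py w3.png
python3 - <<'E'
from h import *
D=np.load('wrist.npz'); im,P=D['im'],D['P']; X,Y,Z=P[...,0],P[...,1],P[...,2]
c,s=np.cos(np.radians(4.06)),np.sin(np.radians(4.06))
U=(X-.5517)*c+(Y-.2335)*s; V=-(X-.5517)*s+(Y-.2335)*c
def rep(n,m):
    q=np.stack([U[m],V[m],Z[m]],1)*1000
    if len(q)>20: print(n,len(q),'u',np.percentile(q[:,0],[1,50,99]).round(1),'v',np.percentile(q[:,1],[1,50,99]).round(1),'z',np.percentile(q[:,2],[5,50,95]).round(1), cv2.minAreaRect(q[:,:2].astype(np.float32)))
near=(abs(U)<.08)&(abs(V)<.045)
rep('catchtop',near&(Z>.058)&(Z<.07)&(U<-.025)); rep('prongs',near&(Z>.073)&(Z<.09)&(U<-.025))
rep('hingetop',near&(Z>.058)&(Z<.09)&(U>.03)); rep('rails',near&(Z>.019)&(Z<.028)&(abs(U)<.03))
rep('base',(Z>.006)&(Z<.018)&(U>-.12)&(U<.12)&(V<.09)&(V>-.2))
rep('held',(Z>.12)&(Z<.3)&(abs(U)<.05)&(abs(V)<.03))
E
```

```text
t 19.37 tcp [0.5505 0.2337 0.1977] yaw -175.9 z deg [ 0.19 -0.18] radial 0.11 lat -0.24 j [ 0.403  0.192  0.228  1.605 -0.004  0.331]
catchtop 545 u [-57.8 -49.7 -40.4] v [-18.6  -1.9  14. ] z [59.8 64.8 66.3] ((-49.13227081298828, -2.445709228515625), (17.529104232788086, 33.56865692138672), 0.03613055869936943)
prongs 119 u [-55.8 -51.3 -46.4] v [-15.7   7.8  11.4] z [79.2 82.4 83.6] ((-50.96148681640625, -2.178203582763672), (9.791638374328613, 27.20062255859375), 0.28351491689682007)
rails 309 u [-21.8  -1.7  21.1] v [-29.3 -24.1  24.5] z [19.2 20.4 21.8] ((-0.20996665954589844, -2.464010238647461), (53.911014556884766, 43.58401107788086), 89.64488983154297)
base 24713 u [-93.8 -23.4  88.6] v [-185.3  -72.6   49.4] z [ 8.1  9.7 12.1] ((-0.7892303466796875, -68.45650482177734), (188.08438110351562, 240.5063018798828), 0.023894868791103363)
held 26113 u [-31.1 -14.2  22.7] v [-26.9   0.3  27.3] z [210.8 245.  288.7] ((-3.663741111755371, -2.8082008361816406), (56.265933990478516, 61.674320220947266), 66.0669937133789)
```

View pics/w3.png

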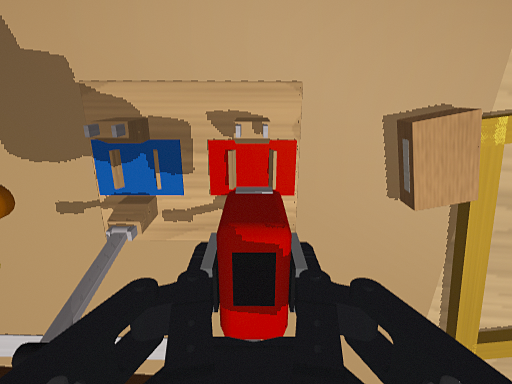

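The wrist view shows the held tape at px (252,265), the red-mat bay ahead of it with its catch post at (252,128), and the upright keepers. I'll check the wrist-camera bias against the held tape.

Run:
```python
from h import *
D=np.load('wrist.npz'); im,P=D['im'],D['P']; hsv=cv2.cvtColor(im,cv2.COLOR_RGB2HSV)
red=((hsv[...,0]<8)|(hsv[...,0]>172))&(hsv[...,1]>150)&(hsv[...,2]>40)
c,s=np.cos(np.radians(4.06)),np.sin(np.radians(4.06)); X,Y,Z=P[...,0]-.5517,P[...,1]-.2335,P[...,2]
U=(X*c+Y*s)*1000; V=(-X*s+Y*c)*1000
m=(red|(np.arange(512)[None]>232)&(np.arange(512)[None]<276))&(Z>.228)&(Z<.245)&(np.arange(384)[:,None]<345)
q=np.stack([U[m],V[m],Z[m]*1000],1); print('top face',len(q),np.percentile(q,[1,50,99],axis=0).round(1),cv2.minAreaRect(q[:,:2].astype(np.float32)))
m=red&(Z>.18)&(Z<.228); q=np.stack([U[m],V[m],Z[m]*1000],1); print('front face',len(q),np.percentile(q,[1,50,99],axis=0).round(1))
t=r.state()['tcp_pos']; print('tcp uv',((t[0]-.5517)*c+(t[1]-.2335)*s)*1000,(-(t[0]-.5517)*s+(t[1]-.2335)*c)*1000)
# keeper from top & side clouds
for n in ['top','side']:
    S=np.load(n+'.npz'); Pw=S['P']; X,Y,Z=Pw[...,0]-.5517,Pw[...,1]-.2335,Pw[...,2]
    U=(X*c+Y*s)*1000; V=(-X*s+Y*c)*1000
    m=(abs(V)<30)&(U>30)&(U<130)&(Z>.085)
    for a in np.arange(.09,.22,.02):
        k=m&(Z>=a)&(Z<a+.02)
        if k.sum()>2: print(n,a.round(2),k.sum(),np.median(U[k]).round(1),np.median(V[k]).round(1),np.percentile(V[k],[5,95]).round(1),U[k].min().round(1),Z[k].max().round(3))
```

```text
top face 7997 [[-30.3 -15.  228.4]
 [ -7.1   0.4 233.5]
 [ 25.   15.4 235.6]] ((-1.9901618957519531, 0.2381000518798828), (31.70258331298828, 58.536705017089844), 89.9255142211914)
front face 1818 [[-31.2 -15.1 186.2]
 [-30.5   0.4 213.3]
 [ -8.8  15.9 227.9]]
tcp uv -1.265406542778111 -0.2293172558474571
top 0.09 22 56.4 -2.8 [-7.7  5.1] 52.5 0.109
top 0.11 21 61.7 -1.6 [-7.8  4.9] 58.4 0.129
top 0.13 25 66.6 -1.5 [-7.8  5.3] 63.4 0.15
top 0.15 19 71.5 -2.5 [-7.5  4.4] 69.4 0.168
top 0.17 22 75.8 -2.5 [-7.7  3.9] 73.0 0.188
top 0.19 76 80.9 -1.2 [-15.3  11.5] 75.7 0.206
side 0.09 26 60.9 -7.7 [-10.2   0.5] 55.9 0.109
side 0.11 23 65.6 -9.5 [-12.3   0.5] 61.4 0.129
side 0.13 27 70.8 -8.8 [-12.4   0.1] 65.6 0.15
side 0.15 28 75.2 -8.3 [-11.4   3.4] 71.3 0.169
side 0.17 25 80.1 -10.2 [-17.3  -2.4] 77.0 0.19
side 0.19 52 84.2 -10.6 [-20.    9.4] 77.5 0.203
```

>>> carry_out:
  targets:
    - [-0.08,-0.25,1,0,200]
    - [-0.08,-0.25,4,0,200]
    - [-0.08,-0.25,7,0,200]
    - [-0.08,-0.25,9.5,0,200]
    - [-0.08,-0.25,11,0,200]
    - [-0.08,-0.25,12,0,200]
    - [-0.08,-0.25,12.7,0,200]
    - [-0.08,-0.25,13.2,0,200]
    - [-0.08,-0.25,13.2,0,200]
    - [-0.08,-0.25,13.2,0,200]

```text
t: 20.25
tcp_pos: [0.5529, 0.2309, 0.0677]
eef_rot: [-3.139, 0.006, -3.07]
wrist_force: [-1.0, 0.6, -2.9]
gripper_width: 0.0318
gripper_force: 50.4
```

>>> carry_out:
  targets:
    - [0,0,0.3,0,200]
    - [0,0,0.6,0,200]
    - [0,0,0.9,0,200]
    - [0,0,1.2,0,200]
    - [0,0,1.5,0,200]
    - [0,0,1.5,0,200]

```text
t: 20.75
tcp_pos: [0.5522, 0.2307, 0.051]
eef_rot: [-3.139, 0.004, -3.07]
wrist_force: [0.2, 0.5, -2.5]
gripper_width: 0.0314
gripper_force: 50.4
```

```bash
python3 -c "
from h import *
tilt();t=r.state()['tcp_pos'];c,s=np.cos(np.radians(4.06)),np.sin(np.radians(4.06));print('uv',((t[0]-.5517)*c+(t[1]-.2335)*s)*1000,(-(t[0]-.5517)*s+(t[1]-.2335)*c)*1000,r.state()['wrist_force'])"
```

```text
t 20.75 tcp [0.5522 0.2307 0.051 ] yaw -175.9 z deg [ 0.24 -0.14] radial 0.17 lat -0.22 j [ 0.398  0.204 -0.041  1.322 -0.004  0.326]
uv 0.3474978706870937 -2.7858648202521548 [ 0.24504967  0.53780619 -2.52609567]
```

>>> carry_out:
  targets:
    - [0,0,0.4,0,200]
    - [0,0,0.8,0,200]
    - [0,0,1.1,0,200]
    - [0,0,1.4,0,200]
    - [0,0,1.6,0,200]
    - [0,0,1.7,0,200]
    - [0,0,1.7,0,200]
    - [0,0,1.7,0,200]

```text
t: 21.42
tcp_pos: [0.5527, 0.2309, 0.0349]
eef_rot: [-3.139, 0.005, -3.07]
wrist_force: [-0.0, 0.4, -1.7]
gripper_width: 0.0314
gripper_force: 50.4
```

>>> carry_out:
  targets:
    - [0,0,0.1,0,200]
    - [0,0,0.2,0,200]
    - [0,0,0.3,0,200]
    - [0,0,0.3,0,200]
    - [0,0,0.3,0,200]

```text
t: 21.83
tcp_pos: [0.5527, 0.2308, 0.0318]
eef_rot: [-3.139, 0.005, -3.07]
wrist_force: [-0.1, 0.3, -1.8]
gripper_width: 0.0312
gripper_force: 50.4
```

>>> carry_out:
  targets:
    - [0,0,0.05,0,200]
    - [0,0,0.1,0,200]
    - [0,0,0.1,0,200]

```text
t: 22.08
tcp_pos: [0.5528, 0.2309, 0.0312]
eef_rot: [-3.139, 0.005, -3.07]
wrist_force: [-1.5, -0.8, 1.0]
gripper_width: 0.0313
gripper_force: 50.8
```

>>> carry_out:
  targets:
    - [0,0,0.05,0,200]
    - [0,0,0.05,0,200]
    - [0,0,0.05,0,140]
    - [0,0,0.05,0,100]
    - [0,0,0.05,0,60]
    - [0,0,0.05,0,60]
    - [0,0,0.05,0,60]

```text
t: 22.67
tcp_pos: [0.5527, 0.2308, 0.0302]
eef_rot: [-3.139, 0.005, -3.07]
wrist_force: [-0.1, 0.5, 0.6]
gripper_width: 0.0652
gripper_force: 0.0
```

>>> carry_out:
  targets:
    - [0,0,-1,0,60]
    - [0,0,-4,0,60]
    - [0,0,-8,0,60]
    - [2,0,-12,0,60]
    - [4,0,-16,0,60]
    - [6,0,-18,0,60]
    - [8,0,-18,0,60]
    - [8,0,-18,0,60]
    - [8,0,-18,0,60]

```text
t: 23.42
tcp_pos: [0.4718, 0.2256, 0.2113]
eef_rot: [-3.14, 0.007, -3.07]
wrist_force: [0.9, 1.1, 0.0]
gripper_width: 0.0652
gripper_force: 0.0
```

```bash
python3 look.py w4.png
python3 - <<'E'
from h import *
c,s=np.cos(np.radians(4.06)),np.sin(np.radians(4.06))
for n in ['wrist','top','side']:
    if n=='wrist': D=np.load('wrist.npz'); im,P=D['im'],D['P']
    else: im,d,P,_=cloud(n)
    if n=='side': save('s4.png',cv2.resize(im[80:230,190:330],(700,600)))
    X,Y,Z=P[...,0]-.5517,P[...,1]-.2335,P[...,2]
    U=(X*c+Y*s)*1000; V=(-X*s+Y*c)*1000
    hsv=cv2.cvtColor(im,cv2.COLOR_RGB2HSV); red=((hsv[...,0]<8)|(hsv[...,0]>172))&(hsv[...,1]>150)&(hsv[...,2]>40)
    m=red&(Z>.05)&(Z<.09)&(abs(U)<60)&(abs(V)<40); q=np.stack([U[m],V[m],Z[m]*1000],1)
    if len(q)>10: print(n,len(q),np.percentile(q,[2,50,98],axis=0).round(1).tolist(),cv2.minAreaRect(q[:,:2].astype(np.float32)))
E
```

```text
t 23.42 tcp [0.4718 0.2256 0.2113] yaw -175.9 z deg [ 0.42 -0.07] radial 0.35 lat -0.24 j [ 0.448  0.009  0.056  1.612 -0.004  0.376]
wrist 1122 [[-29.3, -18.1, 52.0], [-6.5, -3.3, 66.1], [27.7, 12.3, 68.1]] ((3.803333282470703, -3.450847625732422), (67.19293975830078, 32.184730529785156), 0.4512344300746918)
top 183 [[-28.2, -17.2, 55.4], [4.4, -4.7, 66.9], [29.1, 11.8, 70.5]] ((0.8304042816162109, -2.206155776977539), (30.873903274536133, 59.25077438354492), 88.80332946777344)
side 167 [[-25.1, -22.2, 50.7], [5.0, -16.3, 64.5], [29.8, 3.2, 68.9]] ((2.8341827392578125, -8.481673240661621), (28.717206954956055, 56.70530700683594), 87.8391342163086)
```

View pics/s4.png

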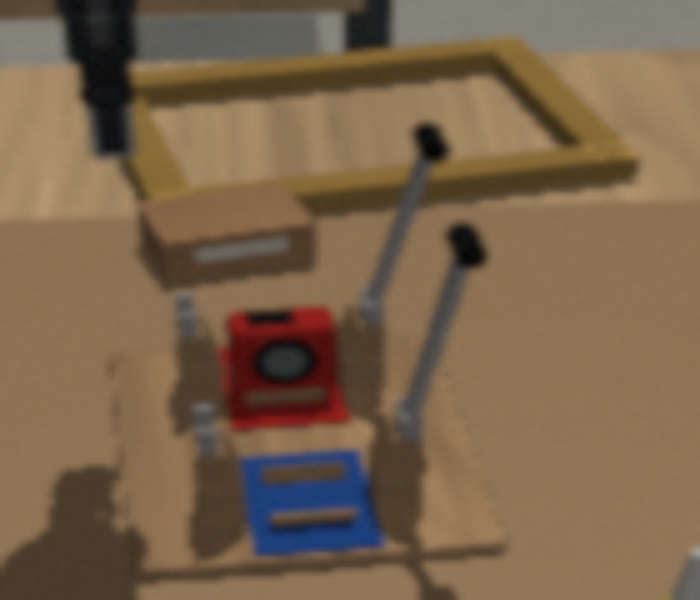

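The side crop shows the tape standing upright between the posts in the red-mat bay (crop px 282,365), with its top at about 68 mm, so it is seated. Next I'll pinch the left knob (crop px 430,140).

```bash
python3 -c "
from h import *
print(row(.6337,.2371,.25,184.1),row(.6337,.2371,.173,184.1))
x=r.pinpoint('knob_left','top'); print(x[:2]); S=np.load('top.npz'); c=(S['K'],S['R'],S['o']); print(proj(c,[.6337,.2371,.195]))"
```

```text
(array([-1.619e+01,  1.000e-02, -4.010e+00]), np.float64(-0.0)) (array([-16.16,   0.03,   3.69]), np.float64(-0.0))
[{'pixel': [183.2, 173.4], 'p': 0.67}, {'pixel': [355.6, 233.3], 'p': 0.58}]
[181.12752196 171.38035238]
```

>>> carry_out:
  targets:
    - [0,0,-3,0,60]
    - [-2,0,-4,0,60]
    - [-5,0,-4,0,60]
    - [-8,0,-4,0,60]
    - [-11,0,-4,0,60]
    - [-14,0,-4,0,60]
    - [-15.8,0,-4,0,60]
    - [-16.2,0,-4,0,60]
    - [-16.2,0,-4,0,60]
    - [-16.2,0,-4,0,60]

```text
t: 24.45
tcp_pos: [0.6332, 0.237, 0.2498]
eef_rot: [-3.139, 0.003, -3.07]
wrist_force: [0.3, 0.5, 0.4]
gripper_width: 0.0653
gripper_force: 0.0
```

Run:
```python
from h import *
tilt(); print(row(.6337,.2371,.173,184.1))
im,d,P,c=cloud('side'); S=np.load('side.npz')
save('s5.png',cv2.resize(im[60:210,200:340],(700,600)))
```

```text
t 24.45 tcp [0.6332 0.237  0.2498] yaw -175.9 z deg [ 0.21 -0.15] radial 0.14 lat -0.21 j [ 0.36   0.425  0.621  1.764 -0.004  0.289]
(array([-0.03,  0.03,  7.68]), np.float64(-0.0))
```

View pics/s5.png

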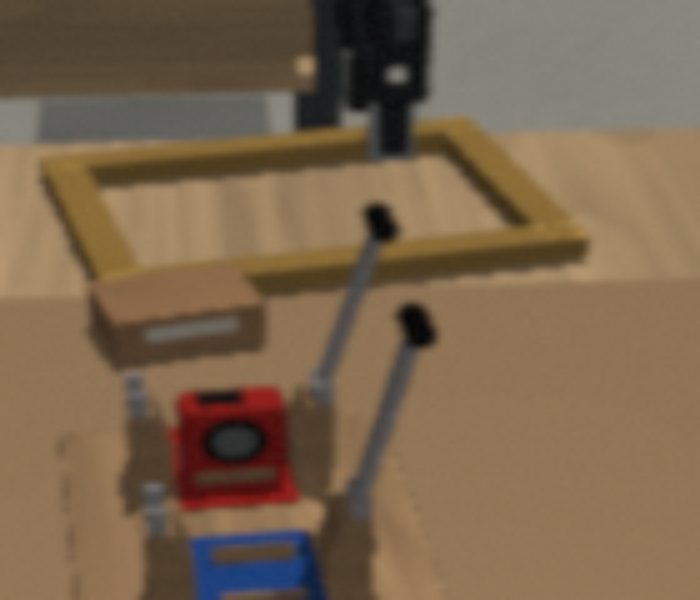

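The open fingers (crop px 390,140) hang just above the left knob (380,220). I'll descend and pinch.

>>> carry_out:
  targets:
    - [0,0,2,0,60]
    - [0,0,4,0,60]
    - [0,0,5.5,0,60]
    - [0,0,6.7,0,60]
    - [0,0,7.4,0,60]
    - [0,0,7.7,0,60]
    - [0,0,7.7,0,60]

```text
t: 25.08
tcp_pos: [0.6332, 0.237, 0.174]
eef_rot: [-3.139, 0.005, -3.07]
wrist_force: [0.2, 0.0, -1.0]
gripper_width: 0.0648
gripper_force: 0.0
```

>>> carry_out:
  targets:
    - [0,0,0,0,200]
    - [0,0,0,0,200]
    - [0,0,0,0,200]
    - [0,0,0,0,200]
    - [0,0,0,0,200]
    - [0,0,0,0,200]
  grip_force: 50

```text
t: 25.58
tcp_pos: [0.6342, 0.2372, 0.1748]
eef_rot: [-3.14, 0.007, -3.07]
wrist_force: [0.6, 0.2, 6.6]
gripper_width: 0.0286
gripper_force: 49.9
```

Run:
```python
from h import *
tilt()
th0=1.81
for th in np.append(np.arange(1.75,0,-.1),0): print(round(th,2),np.round([ (12.7*(np.cos(th)-np.cos(th0))),12.7*(np.sin(th0)-np.sin(th))],2).tolist())
```

```text
t 25.58 tcp [0.6342 0.2372 0.1748] yaw -175.9 z deg [ 0.4  -0.08] radial 0.35 lat -0.21 j [ 0.359  0.384  0.42   1.6   -0.004  0.288]
1.75 [0.75, -0.16]
1.65 [2.0, -0.32]
1.55 [3.27, -0.36]
1.45 [4.54, -0.27]
1.35 [5.79, -0.05]
1.25 [7.01, 0.29]
1.15 [8.2, 0.75]
1.05 [9.33, 1.32]
0.95 [10.4, 2.01]
0.85 [11.39, 2.8]
0.75 [12.3, 3.68]
0.65 [13.12, 4.65]
0.55 [13.84, 5.7]
0.45 [14.44, 6.81]
0.35 [14.94, 7.98]
0.25 [15.31, 9.2]
0.15 [15.57, 10.44]
0.05 [15.69, 11.7]
0.0 [15.71, 12.34]
```

>>> carry_out:
  targets:
    - [0.75,-0.16,0,0,200]
    - [0.75,0,-0.16,0,200]

```text
t: 25.75
tcp_pos: [0.6267, 0.2368, 0.1766]
eef_rot: [-3.14, 0.008, -3.07]
wrist_force: [2.8, -4.0, -3.7]
gripper_width: 0.0289
gripper_force: 52.8
```

>>> carry_out:
  targets:
    - [1.25,0,-0.16,0,200]
    - [2.52,0,-0.2,0,200]
    - [3.79,0,-0.11,0,200]
    - [5.04,0,0.11,0,200]
    - [6.26,0,0.45,0,200]
    - [7.45,0,0.91,0,200]
    - [8.58,0,1.48,0,200]
    - [8.58,0,1.48,0,200]

```text
t: 26.42
tcp_pos: [0.5395, 0.2304, 0.1605]
eef_rot: [-3.14, 0.005, -3.07]
wrist_force: [-1.4, 2.2, 4.8]
gripper_width: 0.0289
gripper_force: 55.7
```

Run:
```python
from h import *
tilt(); s=r.state(); print(s['wrist_force'],s['gripper_width'],s['ft_torque'])
t=s['tcp_pos'];c,sn=np.cos(np.radians(4.06)),np.sin(np.radians(4.06));print('uv',((t[0]-.5517)*c+(t[1]-.2335)*sn)*1000,(-(t[0]-.5517)*sn+(t[1]-.2335)*c)*1000)
```

```text
t 26.42 tcp [0.5395 0.2304 0.1605] yaw -175.9 z deg [ 0.31 -0.09] radial 0.25 lat -0.21 j [ 0.405  0.155  0.114  1.525 -0.004  0.334]
[-1.37686984  2.19211309  4.79390897] 0.028925454030445826 [ 0.20620832 -0.2140331  -0.11949726]
uv -12.354212035253175 -2.213271627159278
```

>>> carry_out:
  targets:
    - [1.07,0,0.69,0,200]
    - [2.06,0,1.48,0,200]
    - [2.97,0,2.36,0,200]
    - [3.79,0,3.33,0,200]
    - [4.51,0,4.38,0,200]
    - [5.11,0,5.49,0,200]
    - [5.61,0,6.66,0,200]
    - [5.98,0,7.88,0,200]
    - [6.24,0,9.12,0,200]
    - [6.24,0,9.12,0,200]

```text
t: 27.25
tcp_pos: [0.4789, 0.2261, 0.0671]
eef_rot: [-3.14, 0.005, -3.07]
wrist_force: [0.9, 3.7, 2.6]
gripper_width: 0.029
gripper_force: 68.4
```

>>> carry_out:
  targets:
    - [0.08,0,0.6,0,200]
    - [0.12,0,1.2,0,200]
    - [0.14,0,1.6,0,200]
    - [0.14,0,1.8,0,200]
    - [0.14,0,1.8,0,200]

```text
t: 27.67
tcp_pos: [0.4781, 0.226, 0.0506]
eef_rot: [-3.14, 0.006, -3.07]
wrist_force: [-0.4, 5.1, 3.0]
gripper_width: 0.0292
gripper_force: 68.9
```

>>> carry_out:
  targets:
    - [0,0,0.1,0,200]
    - [0,0,0.2,0,200]
    - [0,0,0.2,0,200]

```text
t: 27.92
tcp_pos: [0.4782, 0.226, 0.0489]
eef_rot: [-3.14, 0.006, -3.07]
wrist_force: [1.8, 6.0, 2.3]
gripper_width: 0.0289
gripper_force: 68.8
```

>>> carry_out:
  targets:
    - [0,0,0.1,0,200]
    - [0,0,0.2,0,200]
    - [0,0,0.3,0,200]
    - [0,0,0.3,0,200]

```text
t: 28.25
tcp_pos: [0.4781, 0.2259, 0.0458]
eef_rot: [-3.14, 0.006, -3.07]
wrist_force: [-0.2, 6.3, 3.5]
gripper_width: 0.0293
gripper_force: 68.8
```

```bash
cat > bar.py <<'E'
from h import *
tilt(); s=r.state(); print(s['wrist_force'].round(1),s['gripper_width'])
c,sn=np.cos(np.radians(4.06)),np.sin(np.radians(4.06))
for n in ['side','top']:
    im,d,P,_=cloud(n); save(n+'_bar.png',cv2.resize(im[120:210,195:315] if n=='side' else im[165:255,140:260],(800,600),interpolation=cv2.INTER_CUBIC))
    X,Y,Z=P[...,0]-.5517,P[...,1]-.2335,P[...,2]; U=(X*c+Y*sn)*1000; V=(-X*sn+Y*c)*1000
    hsv=cv2.cvtColor(im,cv2.COLOR_RGB2HSV)
    for a in range(-100,60,10):
        k=(U>=a)&(U<a+10)&(abs(V+2)<16)&(Z>.06)&(Z<.13)
        g=k&(hsv[...,1]<90)
        if g.sum()>1: print(n,a,g.sum(),'grey z',(np.percentile(Z[g],[5,50,95])*1000).round(1),'v',np.median(V[g]).round(1),'val',np.median(hsv[...,2][g]))
E
python3 bar.py
```

```text
t 28.25 tcp [0.4781 0.2259 0.0458] yaw -175.9 z deg [ 0.34 -0.07] radial 0.28 lat -0.21 j [ 0.443  0.041 -0.231  1.294 -0.004  0.372]
[-0.2  6.3  3.5] 0.029330100762814657
side -90 2 grey z [103.3 104.4 105.6] v 11.9 val 16.0
side -60 24 grey z [63.6 78.1 82.2] v -6.5 val 105.5
side -50 32 grey z [65.5 76.3 82.7] v -6.1 val 100.0
side -40 13 grey z [73.2 76.8 78. ] v -6.7 val 134.0
side -30 21 grey z [66.1 76.6 78.3] v -6.8 val 134.0
side -20 22 grey z [66.8 74.3 78.2] v -7.5 val 110.5
side -10 18 grey z [69.4 76.3 77.5] v -7.6 val 135.5
side 0 19 grey z [68.7 75.2 76.5] v -8.5 val 121.0
side 10 18 grey z [66.6 74.4 77.7] v -7.2 val 113.5
side 20 16 grey z [68.9 75.2 77.3] v -7.5 val 136.5
side 30 18 grey z [70.6 73.9 76.5] v -8.2 val 138.5
side 40 22 grey z [62.8 73.  75.7] v -6.1 val 116.5
side 50 34 grey z [65.4 76.1 79.2] v -11.0 val 119.0
top -20 16 grey z [69.4 77.  80.1] v -5.4 val 104.5
top -10 17 grey z [72.7 75.9 78.5] v -2.8 val 138.0
top 0 20 grey z [66.4 77.  79.7] v -3.4 val 140.0
top 10 18 grey z [72.1 76.  77.8] v -1.5 val 139.0
top 20 19 grey z [74.7 76.8 79.8] v -2.4 val 141.0
top 30 17 grey z [71.6 76.  79. ] v -0.5 val 140.0
top 40 28 grey z [64.4 75.8 80. ] v -3.8 val 120.5
top 50 28 grey z [67.  78.  81.1] v -0.6 val 128.0
```

>>> carry_out:
  targets:
    - [0,0,0,0,80]
    - [0,0,0,0,80]
    - [0,0,0,0,80]
    - [0,0,-2,0,80]
    - [0,0,-5,0,80]
    - [0,0,-8,0,80]
    - [0,0,-8,0,255]
    - [0,0,-8,0,255]
    - [0,0,-8,0,255]
    - [0,0,-8,0,255]

```text
t: 29.18
tcp_pos: [0.4767, 0.2252, 0.1242]
eef_rot: [-3.138, 0.003, -3.07]
wrist_force: [0.4, -0.0, -0.1]
gripper_width: 0.0106
gripper_force: 0.0
```

```bash
python3 bar.py
```

```text
t 29.18 tcp [0.4767 0.2252 0.1242] yaw -175.9 z deg [ 0.18 -0.18] radial 0.09 lat -0.24 j [ 0.444  0.017 -0.103  1.449 -0.004  0.372]
[ 0.4 -0.  -0.1] 0.010607148611962228
side -90 3 grey z [125.2 125.8 128. ] v -15.1 val 77.0
side -80 20 grey z [ 75.3  82.4 123.7] v -12.5 val 18.5
side -70 19 grey z [ 74.3  78.6 128. ] v -7.9 val 73.0
side -60 30 grey z [63.9 76.3 79.8] v -7.7 val 106.0
side -50 33 grey z [65.5 76.4 81.6] v -7.6 val 102.0
side -40 13 grey z [72.4 76.7 79.2] v -7.4 val 133.0
side -30 22 grey z [67.2 76.3 78.7] v -5.9 val 136.5
side -20 22 grey z [68.  74.7 77.7] v -8.3 val 110.0
side -10 18 grey z [69.6 75.2 77. ] v -7.0 val 133.5
side 0 19 grey z [68.  75.3 77.2] v -9.0 val 121.0
side 10 18 grey z [66.4 73.9 77.4] v -6.5 val 113.0
side 20 17 grey z [68.3 75.1 77. ] v -5.8 val 137.0
side 30 19 grey z [69.4 74.2 76.3] v -8.5 val 138.0
side 40 23 grey z [63.4 73.1 78. ] v -7.8 val 110.0
side 50 37 grey z [63.1 75.5 79.8] v -10.6 val 117.0
top -80 2 grey z [80.1 81.8 83.5] v -5.7 val 13.0
top -30 11 grey z [64.  77.7 80.2] v -6.3 val 123.0
top -20 20 grey z [68.3 76.5 79.7] v -3.5 val 142.0
top -10 20 grey z [69.  77.1 80.2] v -2.6 val 141.0
top 0 22 grey z [70.1 77.6 79.1] v -2.2 val 143.5
top 10 18 grey z [67.6 76.4 78.3] v -1.8 val 141.5
top 20 18 grey z [73.3 75.4 79.1] v -2.3 val 141.0
top 30 19 grey z [69.2 75.9 78. ] v -0.7 val 141.0
top 40 28 grey z [66.2 75.2 80.4] v -3.5 val 121.0
top 50 28 grey z [69.5 77.4 81.5] v -0.7 val 129.0
```

View pics/side_bar.png

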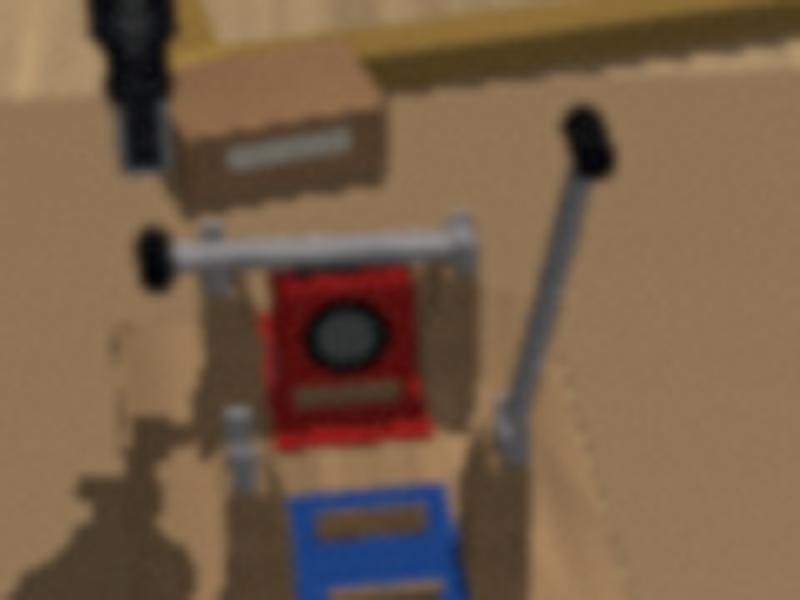

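The side crop shows the left bar level across the tape, lying in the fork (crop px 215,250), with its knob at (155,260). The right keeper is still up. I'll press the knob lightly with shut fingers to make sure it is home.

>>> carry_out:
  targets:
    - [0,0,1.5,0,255]
    - [0,0,2.8,0,255]
    - [0,0,3.4,0,255]
    - [0,0,3.7,0,255]
    - [0,0,3.9,0,255]
    - [0,0,3.9,0,255]

```text
t: 29.78
tcp_pos: [0.4775, 0.2256, 0.0865]
eef_rot: [-3.139, 0.005, -3.07]
wrist_force: [0.9, 0.7, 0.1]
gripper_width: 0.0003
gripper_force: 0.0
```

>>> carry_out:
  targets:
    - [0,0,0.1,0,255]
    - [0,0,0.2,0,255]
    - [0,0,0.3,0,255]
    - [0,0,0.4,0,255]
    - [0,0,0.4,0,255]

```text
t: 30.2
tcp_pos: [0.4776, 0.2256, 0.0826]
eef_rot: [-3.139, 0.005, -3.07]
wrist_force: [-0.2, -0.4, 0.3]
gripper_width: -0.0002
gripper_force: 0.0
```

>>> carry_out:
  targets:
    - [0,0,0.1,0,255]
    - [0,0,0.2,0,255]
    - [0,0,0.25,0,255]
    - [0,0,0.25,0,255]

```text
t: 30.53
tcp_pos: [0.4775, 0.2256, 0.08]
eef_rot: [-3.139, 0.005, -3.07]
wrist_force: [-0.1, 0.3, 0.3]
gripper_width: -0.0002
gripper_force: 0.1
```

>>> carry_out:
  targets:
    - [0,0,0.05,0,255]
    - [0,0,0.1,0,255]
    - [0,0,0.1,0,255]

```text
t: 30.78
tcp_pos: [0.4776, 0.2256, 0.0797]
eef_rot: [-3.139, 0.006, -3.07]
wrist_force: [-2.4, -0.3, 6.3]
gripper_width: -0.0002
gripper_force: 2.9
```

>>> carry_out:
  targets:
    - [0,0,0.05,0,255]
    - [0,0,0.1,0,255]
    - [0,0,0.1,0,255]

```text
t: 31.03
tcp_pos: [0.4776, 0.2257, 0.0795]
eef_rot: [-3.14, 0.006, -3.07]
wrist_force: [-3.9, -2.6, 11.3]
gripper_width: 0.0
gripper_force: 5.7
```

>>> carry_out:
  targets:
    - [0,0,0.1,0,255]
    - [0,0,0.15,0,255]
    - [0,0,0.15,0,255]

```text
t: 31.28
tcp_pos: [0.4777, 0.2257, 0.0791]
eef_rot: [-3.14, 0.007, -3.07]
wrist_force: [-8.1, -3.2, 20.1]
gripper_width: -0.0003
gripper_force: 10.1
```

>>> carry_out:
  targets:
    - [0,0,-0.5,0,255]
    - [0,0,-3,0,255]
    - [0,0,-7,0,255]
    - [2,0,-10,0,255]
    - [5,0,-12,0,255]
    - [5,0,-12,0,255]

```text
t: 31.78
tcp_pos: [0.4254, 0.2225, 0.2016]
eef_rot: [3.141, 0.01, -3.07]
wrist_force: [-0.7, 0.2, -0.2]
gripper_width: 0.0002
gripper_force: 0.0
```

```bash
python3 bar.py | grep -v side
```

```text
t 31.78 tcp [0.4254 0.2225 0.2016] yaw -175.9 z deg [0.57 0.05] radial 0.52 lat -0.22 j [ 0.484 -0.098 -0.066  1.594 -0.004  0.412]
[-0.7  0.2 -0.2] 0.00021421543339921611
top -90 4 grey z [73.3 76.2 79.2] v -3.4 val 22.0
top -80 34 grey z [77.  78.8 81.4] v -1.3 val 18.5
top -70 19 grey z [71.3 75.8 78.3] v -2.5 val 144.0
top -60 33 grey z [65.2 75.3 83.8] v -1.2 val 128.0
top -50 37 grey z [62.8 75.3 84. ] v -1.3 val 136.0
top -40 20 grey z [72.3 74.8 77.2] v -2.3 val 145.0
top -30 22 grey z [66.3 75.1 78.4] v -1.3 val 144.0
top -20 23 grey z [69.4 75.7 78.6] v -4.1 val 144.0
top -10 19 grey z [68.5 75.9 78.3] v -3.0 val 146.0
top 0 21 grey z [70.8 75.5 78.6] v -3.0 val 145.0
top 10 19 grey z [67.5 73.9 76.2] v -1.5 val 145.0
top 20 17 grey z [73.  75.3 78. ] v -2.5 val 145.0
top 30 21 grey z [72.6 74.7 77.5] v -0.1 val 144.0
top 40 29 grey z [67.3 75.8 80.5] v -3.3 val 126.0
top 50 27 grey z [68.2 78.1 81.7] v -2.1 val 131.0
```

View pics/top_bar.png

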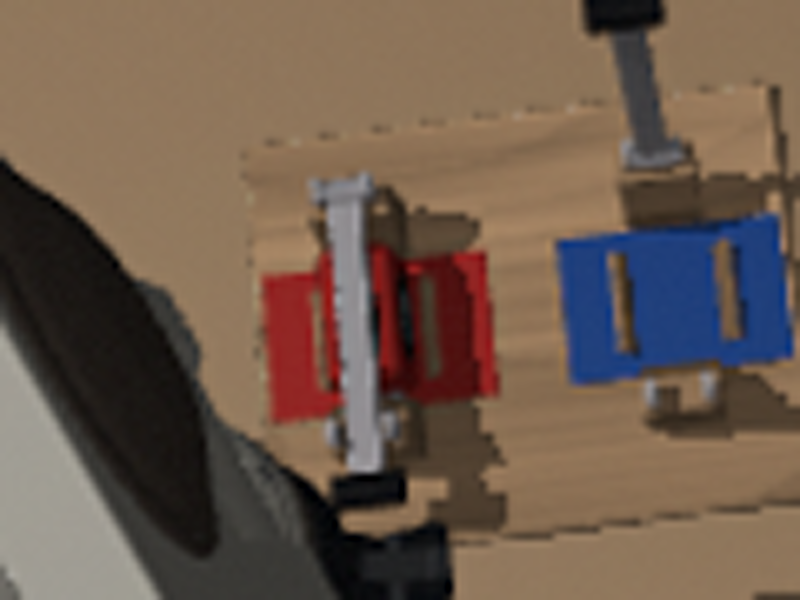

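The top crop shows the bar level (75.5 mm all along) between the fork prongs (crop px 360,430), over the tape. The right keeper is open and the robot is clear. I'll hand it in.

```bash
python3 -c "
from plant import r
print(r.close_job())"
```

```text
the job is handed in; nothing more can be done
None
```

The red tape measure is seated in the red-mat (left) bay and that bay's keeper bar is down level in its catch fork; the right keeper was left open, no bystanders were moved, and I handed the job in at about 32 s. Early on, the last joint was driven to its 3.14 rad range limit (it read up to 3.141), and I have not seen whether the judge counts that.

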